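# Fit the coin plate on the inspection turntable

### The arm

A 7-joint arm with a two-finger parallel gripper is mounted at the origin on the work surface. World frame = base frame: x ahead of the robot, y to its left, z up, the work surface at z = 0. Lengths are in mm, angles in rad, forces in N, time in s.
With the tool pointing down it reaches from about 350 to 900 mm from the base axis. Payload 7.2 kg.
Tool frame: the origin (TCP) lies midway between the tips of the shut fingers; the grasp point (between the pads) lies 19 mm behind it; z points along the fingers, y is the line along which they close (so a half turn about z gives the same grasp; the last joint's range is limited). The gripper opens to 88 mm and grips with 3 to 60 N. Pads are 20 mm wide; open, the fingers measure 115 mm over their backs; the gripper's body (75 mm by 178 mm) begins 61 mm behind the grasp point.
Start: joints at [1.278, 0.411, -0.013, 1.596, 0.006, 1.134, -0.082], TCP at [139.307, -609.28, 222.653] pointing down, gripper open.
Joint ranges: [-2.95, 2.95], [-0.29, 1.99], [-1.47, 1.44], [0.14, 2.54], [-1.03, 4.17], [0.13, 1.85], [-2.86, 2.86]. Speed limits (rad/s): [2.39, 2.39, 3.01, 3.01, 3.14, 3.14, 3.14].

### API

Orientations are given as a unit quaternion [x, y, z, w].
In Python, from workcell import reach, movel, goto_joints, set_gripper, sleep, ik, observe, snapshot, IKError, sign_off gives the robot as it stands. Calls block until the motion is done:
- reach(position, orientation): joint-space move of the TCP to a pose.
- movel(position, frame=None, v=150): straight line of the TCP; frame=None keeps the orientation; v is the mean speed in mm/s.
- goto_joints(angles): joint-space move.
- set_gripper(opening, force=None): opening from 0.0 (shut) to 1.0 (fully open); force is the grip in N (None keeps the last); returns when the fingers have stopped.
- sleep(seconds).
- ik(position, orientation): joint angles nearest the present ones, or None.
- observe(): the state.
- snapshot(name): name is "scene" or "top" or "wrist"; returns a dict with "img" (400x640x3 uint8, red, green, blue), "depth" (400x640 float32, mm along the optical axis (not along the pixel's ray), 0 where there is no reading), "fovy" (degrees; the focal length in pixels is half the picture's height over the tangent of half this angle, whatever the lens; pixels are square), "cx", "cy" (the principal point, pixels), "T" (4x4, takes a point from camera to world coordinates). Camera axes: x right, y down, z forward; pixel columns grow to the right and rows downward; lengths in mm; the calibration is good to about 2 mm. A picture is of the moment at which its call begins.
A pose or a line that the arm cannot do raises IKError and nothing moves.
- sign_off(): hands the job in; it is judged then, once.
The state is a dict: "time_s": time; "joints": joint angles; "joint_vel": joint speeds; "tau": joint torques, N m; "position": TCP position; "eef_rot": TCP orientation; "force": force on the tool from outside, world axes, zero at the start; "torque": the same for the moment, N m; "gripper_width": opening from 0.0 (shut) to 1.0 (fully open); "grasp_force": force on a finger pad.
Only numpy, scipy, OpenCV 4.12 (cv2) and the standard library are available. Lean on these libraries where they do the work, as an engineer would, in place of code of your own. Each camera call takes 0.05 s, during which the arm holds its last target. There are 200 camera calls.

### The job

Pick up the coin plate by its boss and fit it on the inspection stand: lower it over the central spindle and turn it by feel until the small pin on the turntable enters its slot and the plate lies flush on the turntable. Work gently, never pressing or wedging the plate on the stand with more than 40 N, keep hold of it until it is fully down, then let go and draw back. Leave the other things on the bench where they are.

Things in the scene. Friction and masses are not known exactly. Their poses are not given: they have to be found in the camera images.
- plate: Loose bare-aluminium coin plate, 0.3 to 0.5 kg: square, 120 x 120 x 10 mm, with seven dark round coin beds. On its centre stands a square boss; a round bore 19.6 mm wide goes through boss and plate at the centre. Origin: centre of the underside; z up. It starts flat, boss up, on a fixed 3 mm black rubber mat, its yaw within 1.2 rad of zero.
- boss (a point): Centre of the top of the plate's boss, 44 mm above the plate's underside. The boss is 40 x 40 mm, rises 34 mm above the plate, its sides parallel to the plate's: grip it across two facing flats, from above. Fingers closing along the plate's x (the slot's line) keep the pin from rocking it.
- slot (a point): Centre, at the underside, of the plate's only slot: it goes through the plate 42 mm from the bore's axis along the plate's +x, 14 mm long (radially, along x) and 12 mm wide (along y).
- stand: Fixed inspection stand: grey square base 150 x 150 x 22 mm on the same mat, carrying a dark steel turntable (round, 128 mm wide, 10 mm thick). Origin: centre of the base's underside; z up; its +x (a white line on the base) is the turntable's zero direction.
- seat (a point): Centre of the turntable's top, 32 mm above the stand's underside, axes as the stand's: where the plate's origin must rest. 42 mm from here an 8 mm steel pin rises 9 mm, its last 2.5 mm a cone. The turntable is braked stiffly (3 N m) with the pin anywhere within 0.26 rad either way of the stand's +x (turned about z). That angle is not measured: see it or feel for it by turning the plate.
- spindle_top (a point): Top of the fixed steel spindle at the turntable's centre, 36 mm above the seat. It is 18 mm wide up to 28 mm, then a cone to 11 mm at the top; it ends inside the boss. With the plate over the spindle but not over the pin, the plate stops 9 mm above its seat; with the slot within about 0.045 rad of the pin it goes down.
- wash_bottle: Bystander: white plastic bottle 56 mm wide, 150 mm tall, standing on the tray beyond the mat. Origin: centre of the foot.
- coin_tray: Bystander: white open tray 120 x 90 x 30 mm with old coins, at the left of the mat. Origin: centre of the underside.
- beaker: Bystander: glass cup 70 mm wide, 85 mm tall, at the right of the mat. Origin: centre of the foot.
- brush: Bystander: hand brush lying beyond the mat. Origin: underside near its middle.
There are look-alikes about, which are no part of the job. Of the things shaped like the stand, the grey one is meant.

How it is judged (in metres and radians):
On the way, in this order (a step that is already met when the one before it is completed fails the run):
1. the plate is carried, level, more than 60 mm above the mat (height (world z) of plate above 0.065 m and angle between plate's own z axis and vertical below 0.2 rad and contact force between the fingers and plate above 1 N), for 0.2 s.
2. the plate is on the spindle and pin, flush on the turntable, and still held by the fingers (z of plate in the frame of seat between -0.002 and 0.002 m and horizontal distance between plate and seat below 0.003 m and angle between plate's own z axis and vertical below 0.04 rad and contact force between the fingers and plate above 1 N), for 0.1 s.
At the end, for the whole second after the job is handed in: The plate rests flush on the turntable, spindle in its bore and pin in its slot: underside within 2 mm of the seat's height, centre within 3 mm of the spindle's axis, tilted less than 0.03 rad, let go and at rest (z of plate in the frame of seat between -0.002 and 0.002 m and horizontal distance between plate and seat below 0.003 m and angle between plate's own z axis and vertical below 0.03 rad and contact force between the fingers and plate below 0.1 N and linear speed of plate below 0.01 m/s); the robot touches nothing.
It fails at once if the plate is pressed, wedged or knocked on the stand with more than 40 N (contact force between plate and stand above 40 N).
It fails at once if a bystander is pushed more than 20 mm (distance of any of wash_bottle, coin_tray, beaker, brush from where it was at the start of the episode above 0.02 m).
It also fails if it takes over 72 s, if anything falls off the work surface, if the arm or the gripper's body presses on something with over 40 N, if the wrist force passes 120 N, or if a joint passes its speed limit or range.

## Working session

There is one attempt and no reset: what is moved stays moved. The work goes in short steps, each a Python script; the robot and the scene stay as the last script left them, time stands still between calls to the robot, and variables do not carry over. Pictures are saved under pics/ and viewed, at most 10 in all, crops included, and the job is handed in when it is done.

```bash
mkdir -p pics; ls; cat > h.py <<'E'
import numpy as np, cv2
from workcell import *
def save(s,n): cv2.imwrite(f'pics/{n}.png',s['img'][:,:,::-1])
def ray(s,u,v,z):
    f=200/np.tan(np.radians(s['fovy'])/2); T=np.array(s['T'])
    d=T[:3,:3]@np.array([(u-s['cx'])/f,(v-s['cy'])/f,1.]); o=T[:3,3]
    return o+d*(z-o[2])/d[2]
def cloud(s):
    f=200/np.tan(np.radians(s['fovy'])/2); T=np.array(s['T']); d=s['depth']
    v,u=np.mgrid[:d.shape[0],:d.shape[1]]
    return np.dstack([(u-s['cx'])/f*d,(v-s['cy'])/f*d,d])@T[:3,:3].T+T[:3,3]
E
python3 - <<'E'
from h import *
import pickle
S={n:snapshot(n) for n in("scene","top")}
pickle.dump(S,open('s0.pkl','wb'))
for n in S: save(S[n],n+'0'); print(n,S[n]['fovy'],S[n]['cx'],S[n]['cy'],np.round(S[n]['T'],3).tolist())
o=observe();print(o['time_s'],o['eef_rot'],o['gripper_width'],o['force'])
E
```

```text
pics
scene 49.94931311239195 323.46164807801136 208.9044268519965 [[-0.466, 0.647, -0.603, 1178.296], [0.885, 0.348, -0.31, 340.9], [0.01, -0.678, -0.735, 869.592], [0.0, 0.0, 0.0, 1.0]]
top 43.62155969979942 315.19413205603786 210.9918219838625 [[0.019, -0.983, 0.182, 221.489], [-1.0, -0.019, -0.0, 8.72], [0.004, -0.182, -0.983, 1656.406], [0.0, 0.0, 0.0, 1.0]]
0.1 [ 9.93685518e-01  1.12198974e-01 -1.36314466e-04 -6.80649892e-04] 0.9997357779833355 [-0.20339683  0.27891755 -0.4140815 ]
```

View pics/top0.png

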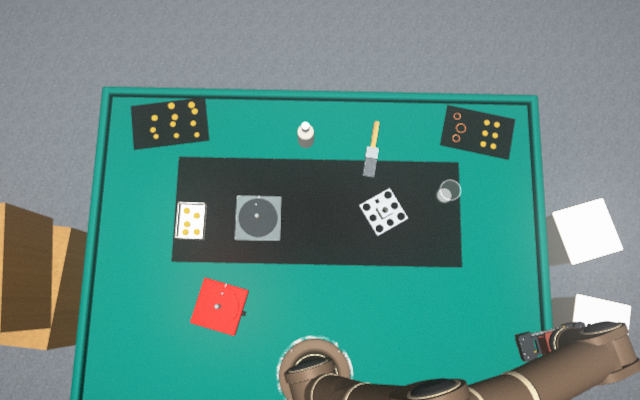

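View pics/scene0.png

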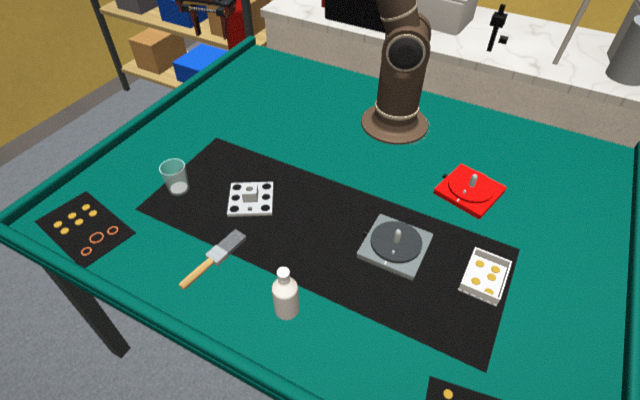

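The top view shows the plate near (384,212), the grey stand near (258,218) with its white line and pin toward the top of the picture, and a red look-alike at (219,306). The scene view agrees. I'll locate both roughly, then look with the wrist camera.

```bash
cat >> h.py <<'E'
from scipy.spatial.transform import Rotation as R
def down(psi):
    "tool down, closing line (tool y) at angle psi in world; branch nearest start"
    # tool z = -z world, y=(cos psi, sin psi,0), x = y cross z
    y=np.array([np.cos(psi),np.sin(psi),0]); z=np.array([0,0,-1.]); x=np.cross(y,z)
    return R.from_matrix(np.c_[x,y,z]).as_quat()
E
python3 - <<'E'
from h import *
import pickle
S=pickle.load(open('s0.pkl','rb'))
s=S['top']
p=ray(s,384,212,30); q=ray(s,258,218,32); print(p,q)
o=observe(); y=R.from_quat(o['eef_rot']).as_matrix()[:,1]; psi=np.arctan2(y[1],y[0]); print('psi',psi)
x,y_=p[:2]
for a in np.arange(-3.1,3.2,.4):
    j=ik([x,y_,300],down(a)); k=ik([q[0],q[1],150],down(a)); print(round(a,1),None if j is None else np.round(j,2),None if k is None else np.round(k,2))
E
```

```text
[ 523.27087136 -219.18647427   30.        ] [494.58502987 196.5781625   32.        ]
psi -1.3459249094535328
-3.1 [ 0.37  0.26 -0.08  1.63  0.02  1.26 -2.81] [ 0.4   0.66 -1.23  1.85  0.68  1.15  2.11]
-2.7 [ 0.43  0.26 -0.14  1.62  0.04  1.26 -2.43] [-1.24  0.51  1.05  1.95 -0.53  0.99 -2.64]
-2.3 [ 0.47  0.27 -0.19  1.62  0.05  1.26 -2.04] [-1.1   0.42  0.83  1.94 -0.39  0.94 -2.38]
-1.9 [ 0.51  0.27 -0.25  1.62  0.07  1.26 -1.65] [ 0.29  0.53 -1.01  1.86  0.52  1.05 -2.83]
-1.5 [ 0.56  0.28 -0.31  1.61  0.09  1.26 -1.27] [ 0.23  0.49 -0.92  1.86  0.46  1.02 -2.38]
-1.1 [ 0.58  0.28 -0.35  1.61  0.1   1.27 -0.88] [ 0.21  0.48 -0.9   1.86  0.44  1.01 -1.97]
-0.7 [ 0.64  0.29 -0.42  1.61  0.12  1.27 -0.5 ] [ 0.32  0.56 -1.07  1.85  0.56  1.07 -1.67]
-0.3 [ 0.7   0.3  -0.5   1.61  0.15  1.27 -0.12] [ 0.3   0.54 -1.04  1.86  0.54  1.06 -1.25]
0.1 [ 0.76  0.31 -0.58  1.6   0.18  1.28  0.25] [ 0.3   0.55 -1.04  1.86  0.54  1.06 -0.85]
0.5 [ 0.8   0.32 -0.63  1.6   0.2   1.28  0.64] [ 0.3   0.54 -1.04  1.86  0.54  1.06 -0.45]
0.9 [ 0.8   0.32 -0.64  1.6   0.2   1.29  1.04] [ 0.3   0.54 -1.04  1.86  0.54  1.06 -0.05]
1.3 [ 0.85  0.34 -0.7   1.6   0.22  1.29  1.41] [ 0.31  0.55 -1.06  1.86  0.55  1.06  0.34]
1.7 [ 0.89  0.35 -0.76  1.59  0.25  1.3   1.79] [ 0.31  0.55 -1.04  1.86  0.54  1.06  0.75]
2.1 [ 1.16  0.52 -1.23  1.58  0.5   1.4   1.98] [ 0.4   0.66 -1.23  1.85  0.68  1.15  1.02]
2.5 [ 1.16  0.52 -1.23  1.58  0.5   1.4   2.38] [ 0.4   0.66 -1.23  1.85  0.68  1.15  1.42]
2.9 [-0.56  0.48  1.27  1.68 -0.47  1.33 -2.59] [ 0.4   0.66 -1.23  1.85  0.68  1.15  1.82]
```

```bash
python3 - <<'E'
from h import *
import pickle
reach([523,-219,300],down(-0.1))
w=snapshot('wrist'); save(w,'w1'); pickle.dump(w,open('w1.pkl','wb'))
print(w['fovy'],w['cx'],w['cy'],np.round(w['T'],3).tolist(),observe()['time_s'])
E
```

```text
68.42419115985508 317.6457508695379 200.08984204111212 [[0.995, -0.098, -0.03, 529.855], [-0.102, -0.957, -0.27, -146.813], [-0.002, 0.271, -0.962, 461.78], [0.0, 0.0, 0.0, 1.0]] 2.1417
```

View pics/w1.png

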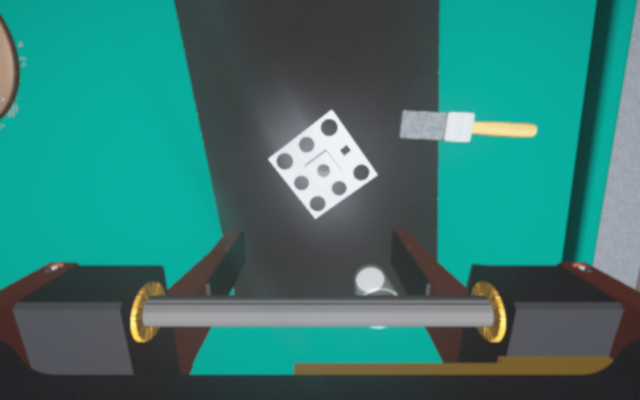

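The plate is at about (323,165), with its slot at (346,150), so its yaw is about 0.5. Next I'll look at the stand the same way before grasping.

```bash
python3 - <<'E'
from h import *
import pickle
w=pickle.load(open('w1.pkl','rb'))
g=cv2.cvtColor(w['img'],cv2.COLOR_RGB2HSV)
m=((g[...,2]>150)&(g[...,1]<60)).astype(np.uint8); m[230:]=0; m[:,:255]=0; m[:,390:]=0
c=max(cv2.findContours(m,0,2)[0],key=cv2.contourArea)
pts=np.array([ray(w,u,v,13)[:2] for u,v in c[:,0]],np.float32)
print('plate rect',cv2.minAreaRect(pts))
# dark holes
n,l,st,ce=cv2.connectedComponentsWithStats(((m==0)&(cv2.drawContours(np.zeros_like(m),[cv2.convexHull(c)],-1,1,-1)>0)).astype(np.uint8))
for i in range(1,n):
    if st[i,4]>15: print(st[i,4],ce[i].round(1),ray(w,*ce[i],13)[:2].round(1))
print('bore at 47',ray(w,323,170,47))
cl=cloud(w); a=cl[120:210,270:375].reshape(-1,3); t=a[(a[:,2]>40)&(a[:,2]<55)]; print('boss depth',len(t),t.mean(0) if len(t) else 0, cv2.minAreaRect(t[:,:2].astype(np.float32)) if len(t) else 0)
reach([495,170,290],down(0))
w=snapshot('wrist'); save(w,'w2'); pickle.dump(w,open('w2.pkl','wb')); print(observe()['time_s'])
E
```

```text
plate rect ((529.2421875, -220.31472778320312), (122.68498229980469, 123.39794158935547), 30.8437557220459)
190 [328.8 127. ] [ 543.9 -162.4]
124 [306. 144.] [ 507.6 -183.6]
41 [345.  149.9] [ 565.2 -198.3]
172 [284.1 160.8] [ 471.4 -205.4]
174 [360.9 171.9] [ 587.  -234.5]
20 [324.  167.6] [ 531.1 -222. ]
113 [300.6 182.6] [ 492.5 -241.8]
121 [338.9 187.8] [ 551.1 -256.1]
144 [317.2 203.2] [ 514.8 -277.6]
bore at 47 [ 529.21667509 -219.57098784   47.        ]
boss depth 669 [ 528.98646807 -220.0668737    47.01395904] ((529.027587890625, -220.5963134765625), (40.09060287475586, 40.007354736328125), 30.83379364013672)
3.6417
```

View pics/w2.png

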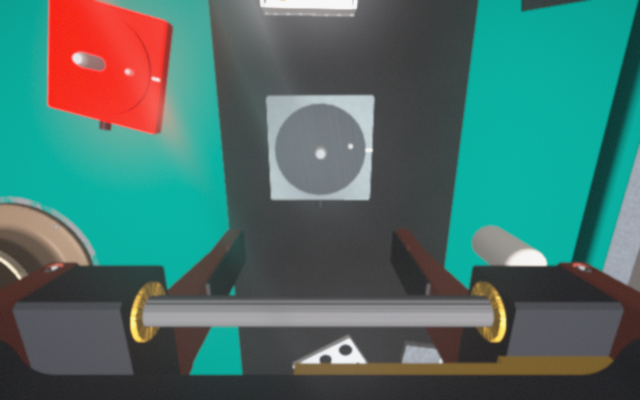

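Grey stand is centred near (320,150), with the spindle top at (320,154), the pin at (350,146) and the white line at (369,150).

```bash
python3 - <<'E'
from h import *
import pickle
w=pickle.load(open('w2.pkl','rb'))
f=w['img'].astype(int); cl=cloud(w)
r=cl[85:210,255:385].reshape(-1,3)
b=r[(abs(r[:,2]-25)<3)]; t=r[(abs(r[:,2]-35)<3)]; s=r[r[:,2]>55]
print('base depth',cv2.minAreaRect(b[:,:2].astype(np.float32)))
print('table depth',cv2.minEnclosingCircle(t[:,:2].astype(np.float32)))
print('spindle',len(s),s[s[:,2]>66].mean(0))
g=w['img'].mean(2)
def blob(u0,u1,v0,v1,th,z):
    p=g[v0:v1,u0:u1]; vv,uu=np.nonzero(p>th); wt=p[vv,uu]-th
    u,v=(uu*wt).sum()/wt.sum()+u0,(vv*wt).sum()/wt.sum()+v0
    q=ray(w,u,v,z); print((u,v),len(uu),q.round(1)); return q
sp=blob(312,330,147,161,160,71)
pin=blob(344,357,140,153,130,43.5)
ln=blob(364,377,144,156,215,25)
print('max pin', g[140:153,344:357].max(), g[120:130,310:330].mean())
c=cv2.minEnclosingCircle(t[:,:2].astype(np.float32))[0]
print('pin angle',np.arctan2(*(pin-sp)[1::-1]), np.arctan2(pin[1]-c[1],pin[0]-c[0]),np.hypot(*(pin[:2]-np.array(c))))
E
```

```text
base depth ((497.8779602050781, 190.8088836669922), (149.59085083007812, 160.3614501953125), 0.028701458126306534)
table depth ((497.8827819824219, 196.74154663085938), 63.93479537963867)
spindle 221 [497.14162402 215.82038462 224.95396053]
(np.float64(320.2230363685104), np.float64(153.39933875435617)) 96 [498.4 197.8  71. ]
(np.float64(350.0747855917667), np.float64(145.904974271012)) 48 [539.5 204.7  43.5]
(np.float64(368.4088259783514), np.float64(149.70691090757703)) 25 [568.  197.5  25. ]
max pin 228.33333333333334 123.15666666666667
pin angle 0.16625760824923658 0.18885981890964884 42.409804449489435
```

```bash
python3 - <<'E'
from h import *
P=[529,-220.4]; q=down(0.538)
reach([*P,120],q)
movel([*P,19],v=80)
set_gripper(0.0,45); o=observe(); print(o['gripper_width'],o['grasp_force'],o['position'],o['force'],o['time_s'])
movel([*P,40],v=60); sleep(.3); o=observe(); print(o['gripper_width'],o['grasp_force'],o['force'],o['torque'])
movel([*P,130],v=120)
reach([498,197.2,130],down(0.18)); sleep(.3)
o=observe(); print(o['position'],o['force'],o['torque'],o['time_s'],o['grasp_force'])
y=R.from_quat(o['eef_rot']).as_matrix(); print(y.round(3).tolist())
import pickle
s={n:snapshot(n) for n in('scene','wrist')}; pickle.dump(s,open('s1.pkl','wb'))
a=s['scene']['img'][130:290,300:500]; b=s['wrist']['img'][60:260,200:440]
cv2.imwrite('pics/c1.png',np.hstack([cv2.resize(a,(400,320)),cv2.resize(b,(384,320))])[:,:,::-1])
E
```

```text
0.4544031167270039 44.99991595745087 [ 529.11301407 -220.28692556   18.99269015] [ 0.60033646  0.68217285 -0.25774338] 7.4333
0.4567713100289531 44.999021887779236 [ 0.33069404  0.08714505 -3.43238739] [-0.03294163 -0.12744099 -0.01073319]
[498.28162282 196.56603697 129.97276727] [ 0.09999647 -0.17733158 -4.10942688] [-0.01994949 -0.12125523  0.00169592] 10.975 44.998966455459595
[[-0.178, 0.984, 0.0], [0.984, 0.178, -0.0], [-0.0, -0.0, -1.0]]
```

View pics/c1.png

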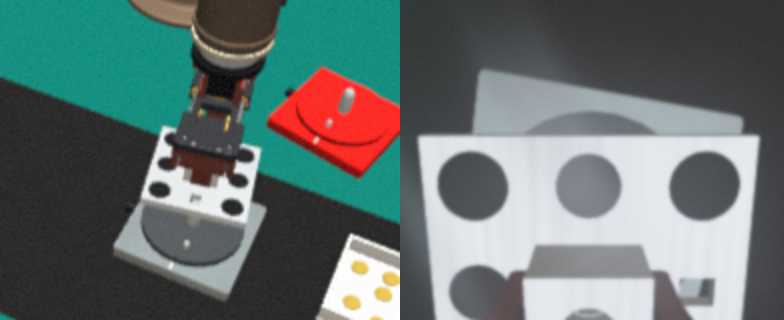

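The plate is held level and square above the stand, with the slot on the +x side of the stand. Now I'll lower it by feel.

```bash
cat >> h.py <<'E'
def lower(x,y,z0,z1,f0,lim=10,step=1.5,v=20):
    z=z0
    while z>z1:
        z=max(z-step,z1); movel([x,y,z],v=v); o=observe(); d=np.array(o['force'])-f0
        if np.linalg.norm(d)>3: print(round(z,1),np.round(o['position'],2),d.round(1),np.round(o['torque'],2),round(o['time_s'],1))
        if np.linalg.norm(d)>lim: return z,d
    return z,d
E
python3 - <<'E'
from h import *
f0=np.array(observe()['force']); print(f0.tolist())
movel([498,197.2,92],v=60)
print(lower(498,197.2,92,62,f0)); o=observe(); print(o['position'],o['force'],o['time_s'])
E
```

```text
[-0.4312979969985377, 0.856068090252861, -3.477126430594049]
69.5 [498.12 197.25  69.43] [ 2.7 -0.5 -2.2] [ 0.3  -0.75  0.  ] 15.6
68.0 [498.12 197.25  67.94] [ 3.1  1.  -2.2] [ 0.39 -0.76 -0.08] 15.9
66.5 [498.1  197.28  66.44] [ 3.9  1.  -2.3] [ 0.36 -0.79  0.03] 16.1
65.0 [498.12 197.24  64.93] [ 4.4  0.3 -1.5] [ 0.34 -0.89  0.03] 16.4
63.5 [498.13 197.29  63.45] [ 4.5  0.9 -2.3] [ 0.39 -0.93 -0.03] 16.6
62.0 [498.11 197.25  61.92] [ 4.5  0.9 -0.6] [ 0.44 -0.97  0.03] 16.9
(62.0, array([ 4.50221145,  0.91481928, -0.57117894]))
[498.11368243 197.24913077  61.92013604] [ 4.07091345  1.77088737 -4.04830537] 16.8583
```

```bash
python3 - <<'E'
from h import *
f0=np.array([-0.43,0.5,-3.8])
print(lower(498.5,197.3,62,54,f0,lim=12,step=1,v=15)); o=observe(); print(o['position'],o['force'],o['time_s'],o['grasp_force'])
E
```

```text
(54, array([ 0.39814299, -0.57054379,  0.26156207]))
[498.42009713 197.24807074  53.92652135] [-0.03185701 -0.07054379 -3.53843793] 18.8583 44.99908626079559
```

The pin is already in the slot (6 mm below the pin top with no force), so I'll seat the plate.

```bash
python3 - <<'E'
from h import *
f0=np.array([-0.43,0.5,-3.8])
print(lower(498.5,197.3,54,49.5,f0,lim=5,step=.4,v=10)); sleep(.5); o=observe(); print(o['position'],o['force'],o['time_s'],o['grasp_force'])
E
```

```text
50.8 [498.52 197.34  50.99] [-1.  -0.2  4.1] [-0.08  0.1   0.01] 20.9
50.4 [498.55 197.33  50.98] [-2.7 -2.5  8.8] [-0.34  0.53 -0.  ] 21.1
(50.40000000000001, array([-2.66845077, -2.50552821,  8.75499418]))
[498.51967387 197.30552038  50.96510539] [-2.11854225 -2.22760455  5.79437496] 21.6083 45.001291036605835
```

Contact came at TCP z = 51.0, which is the flush height, with the plate still held. Now release, draw back and check.

```bash
python3 - <<'E'
from h import *
set_gripper(1.0); sleep(.3)
movel([498.5,197.3,130],v=80); reach([495,170,290],down(0)); sleep(.3)
w=snapshot('wrist'); cl=cloud(w); a=cl[60:230,240:400].reshape(-1,3)
pl=a[abs(a[:,2]-45)<5]; bo=a[abs(a[:,2]-79)<5]
print('plate top z',np.median(pl[:,2]),'boss',np.median(bo[:,2]),cv2.minAreaRect(bo[:,:2].astype(np.float32)))
A=np.c_[pl[:,:2],np.ones(len(pl))]; print('slope',np.linalg.lstsq(A,pl[:,2],rcond=None)[0][:2])
cv2.imwrite('pics/w3.png',cv2.resize(w['img'][60:240,220:420],(600,540))[:,:,::-1]); print(observe()['time_s'],observe()['gripper_width'])
E
```

```text
plate top z 45.31327647035434 boss 79.18201561068258 ((497.6754455566406, 196.36138916015625), (39.97507858276367, 40.168758392333984), 10.234024047851562)
slope [-0.00177214  0.00120703]
24.975 1.0002484167351189
```

View pics/w3.png

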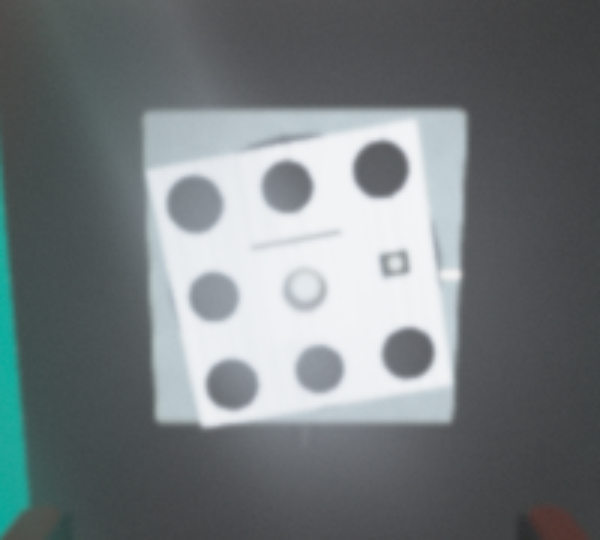

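The picture shows the plate flush on the stand: spindle in the bore at (305,288), pin in the slot at (395,263).

```bash
python3 -c "
from workcell import *
print(sign_off())"
```

```text
the job is handed in; nothing more can be done
None
```

The coin plate is seated flush on the grey stand, with the spindle in its bore and the pin in its slot. The gripper has let go and drawn back, and I handed the job in after about 25 s of the 72 s allowed; no verdict was shown.

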